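# Fetch the bottom bracket shell from behind the shop supplies

## Robot

A 7-joint arm with a two-finger parallel gripper is mounted at the origin on the work surface. World frame = base frame: x ahead of the robot, y to its left, z up, the work surface at z = 0. Lengths are in m, angles in rad, forces in N, time in s.
With the tool pointing down it reaches from about 0.35 to 0.9 m from the base axis. Payload 8.1 kg.
Tool frame: the origin (TCP) lies between the finger pads; the fingertips stand 22 mm ahead of it and the grasp point (between the pads) lies 3 mm ahead of it (arm.tip_reach is the distance from the TCP to the fingertips, in m); z points along the fingers, y is the line along which they close (so a half turn about z gives the same grasp; the last joint's range is limited). The gripper opens to 92 mm and grips with 3 to 60 N. Pads are 19 mm wide; open, the fingers measure 130 mm over their backs; the gripper's body (75 mm by 190 mm) begins 47 mm behind the grasp point.
Start: joints at [-1.233, 0.434, 0.025, 1.573, -0.012, 1.134, -0.075], TCP at [0.267, 0.565, 0.249] pointing down, gripper open.
Joint ranges: [-2.62, 2.62], [-0.44, 2.09], [-1.27, 1.32], [0.08, 2.57], [-1.32, 4.46], [0.12, 2], [-2.74, 2.74]. Speed limits (rad/s): [2.22, 2.22, 3.01, 3.01, 3.14, 3.14, 3.14].

## Interface

Orientations are given as a rotation vector (axis times angle).
In Python, from cell import telemetry, vision, job, arm gives the robot as it stands. The module is installed in compiled form; this text tells all that it offers.
- The arm moves only by the shell command python3 -m creep 'ROWS' [FORCE]. ROWS is text: rows parted by semicolons, each of 7 numbers parted by spaces: the finger opening in cm, from 0 to 9.18, then the shift along the tool's x, y, z in cm, then the turn, a rotation vector about the tool's x, y, z in degrees. A call has 1 to 5 rows; each row is the pose to reach, as a shift and turn from the pose commanded when the call began, along the tool's axes at that moment; what a row does not reach only later rows make up. A row lasts 1/8 s, in which the tool goes at most 62.5 mm and 10.7 degrees, less where a joint would pass 70% of its speed; a pose out of reach is approached as far as the arm can. A call with a gripper value outside its range is refused whole. The fingers move at their own pace and stop on an object; FORCE is the grip in N (left out, the last holds). Time passes only in rows, so rows that repeat a pose let the fingers close. It gives the time, the measured TCP pose, the force, the opening and the grip force at its end, in the units of the state.
- telemetry.observe(): the state, without advancing time (a new reading comes with each control period).
- vision.get_image(name): name is "scene" or "top" or "wrist"; returns the picture (480x640x3 uint8, red, green, blue); there is no depth.
- vision.camera_info(name): a dict with "fov_y" (degrees; the focal length in pixels is half the picture's height over the tangent of half this angle, whatever the lens; pixels are square), "cx", "cy" (the principal point, pixels), "extrinsics" (4x4, takes a point from camera to world coordinates). Camera axes: x right, y down, z forward; pixel columns grow to the right and rows downward; lengths in m; the calibration is good to about 2 mm. A picture is of the moment at which its call begins: read the wrist's pose just before it. camera_info takes no time and is no camera call; for the wrist camera it gives the pose at the moment of the call.
- job.sign_off(): hands the job in; it is judged then, once.
The state is a dict: "clock": time; "joints": joint angles; "dq": joint speeds; "joint_efforts": joint torques, N m; "position": TCP position; "ee_rot": TCP orientation; "force": force on the tool from outside, world axes, zero at the start; "ft_torque": the same for the moment, N m; "width": opening from 0.0 (shut) to 1.0 (fully open); "gripper_force": force on a finger pad.
Only numpy, scipy, OpenCV 4.12 (cv2) and the standard library are available. Lean on these libraries where they do the work, as an engineer would, in place of code of your own. Each camera call takes 0.05 s, during which the arm holds its last target. There are 200 camera calls.

## Task

The steel bottom bracket shell at the back of the plywood caddy is hemmed in by the spray can, the oil bottle and the flux jar. Without moving the shell yet, stand all three upright in the grey tray; then, with all three still there, stand the shell over the brass stub of the jig; then put each container back upright in the middle of the mark of its own colour. Leave the mug alone, and tip nothing over.

Things in the scene. Friction and masses are not known exactly. Their poses are not given: they have to be found in the camera images.
- spray_can: blue spray can with a paper band and white cap, standing; 52 mm diameter, straight up to 112 mm, 132 mm tall in all, about 0.3 kg; origin at the centre of its foot, z up
- oil_bottle: yellow oil bottle with a black nozzle, standing; 50 mm diameter, straight up to 110 mm, 132 mm tall in all, about 0.3 kg; origin at the centre of its foot, z up
- flux_jar: red jar with a red lid, standing; 54 mm diameter, straight up to its 53 mm wide lid at 108 mm, 126 mm tall in all, about 0.3 kg; origin at the centre of its foot, z up
- shell: bottom bracket shell: bare steel tube standing on end, 40 mm outside and 34 mm inside diameter, 68 mm tall, about 0.2 kg; origin at the centre of its lower end, z up. Starts on the plywood caddy board near its back wall, about 64 to 80 mm centre to centre from the three containers round it; the back wall (30 mm high above the board) is about 48 mm behind its centre
- blue_mark: blue round disc, 66 mm across, 3 mm thick, fixed on the 12 mm plywood caddy board; origin at the centre of its underside, its top at origin z + 3 mm. Which mark lies where on the board is drawn afresh. Its x axis points from the caddy's open front to its low back wall, its yaw is the caddy's. The home of the blue container, which stands on it at the start
- yellow_mark: yellow round disc, 66 mm across, 3 mm thick, fixed on the 12 mm plywood caddy board; origin at the centre of its underside, its top at origin z + 3 mm. Which mark lies where on the board is drawn afresh. Its x axis points from the caddy's open front to its low back wall, its yaw is the caddy's. The home of the yellow container, which stands on it at the start
- red_mark: red round disc, 66 mm across, 3 mm thick, fixed on the 12 mm plywood caddy board; origin at the centre of its underside, its top at origin z + 3 mm. Which mark lies where on the board is drawn afresh. Its x axis points from the caddy's open front to its low back wall, its yaw is the caddy's. The home of the red container, which stands on it at the start
- tray: grey open tray, fixed; 120 mm along its x by 250 mm along its y, outside, 18 mm high, walls and floor 5 mm thick; origin at the centre of its underside, so its inner floor is at origin z + 5 mm. Roomy enough for the three containers in a row along y
- jig: square aluminium jig plate, fixed; 130 x 130 x 20 mm, with an upright brass stub at its centre, 18 mm diameter, tapered at the top, rising 20 mm above the plate. Origin at the centre of the underside: plate top at origin z + 20 mm, stub top at + 40 mm. The shell goes over the stub and stands on the plate
- mug: white mug beyond the work, 76 mm across, 90 mm tall, loose; origin at the centre of its foot. To be left alone
Things that resemble listed ones, but are neither listed nor needed, are in the scene too. What is shaped like the spray_can but purple is not meant.

How it is judged:
By the outcome, as a careful person would: the job done as asked, in the order asked, and still so for the second after the job is handed in, with the robot touching nothing.
It also fails if it takes over 147 s, if anything falls off the work surface, if the arm or the gripper's body presses on something with over 40 N, if the wrist force passes 120 N, or if a joint passes its speed limit or range.

## Working session

There is one attempt and no reset: what is moved stays moved. The work goes in short steps, Python scripts to look and compute and a shell command to move; the robot and the scene stay as the last step left them, time stands still between calls to the robot, and variables do not carry over. Pictures are saved under pics/ and viewed, at most 14 in all, crops included, and the job is handed in when it is done.

```bash
mkdir -p pics; ls
python3 - <<'E'
from cell import telemetry, vision
import cv2
s=telemetry.observe();print(s)
for n in("scene","top","wrist"):
    i=vision.camera_info(n);print(n,i)
    cv2.imwrite(f"pics/{n}0.png",cv2.cvtColor(vision.get_image(n),cv2.COLOR_RGB2BGR))
E
```

```text
pics
{'clock': 0.0, 'joints': array([-1.2325916 ,  0.43521566,  0.02497768,  1.57411439, -0.01158463,
        1.13396234, -0.07506933]), 'dq': array([-0.00113295, -0.0014845 ,  0.00029931, -0.00051018, -0.00020789,
       -0.00050226,  0.00063366]), 'joint_efforts': array([ 1.98145462e-04, -6.67833924e+01,  9.85514224e-01, -3.14460683e+01,
       -6.03449321e-02,  4.27435257e-02,  1.52960279e-04]), 'position': array([0.26652062, 0.56480011, 0.24794285]), 'ee_rot': array([-6.86838316e-01, -3.06540213e+00,  2.42515762e-03]), 'force': array([0.31961921, 0.43484128, 0.45377421]), 'ft_torque': array([-0.0030403 , -0.05077833,  0.05427504]), 'gripper_force': 0.0, 'width': 0.998810248144744}
scene {'fov_y': 47.95190779805211, 'cx': 324.2901866852417, 'cy': 236.3527677777177, 'extrinsics': array([[-0.15645913,  0.53965172, -0.8272222 ,  1.42142538],
       [ 0.98756817,  0.07262547, -0.13940824,  0.12973341],
       [-0.01515449, -0.83875   , -0.54430578,  0.58740533],
       [ 0.        ,  0.        ,  0.        ,  1.        ]])}
top {'fov_y': 56.99351594532458, 'cx': 311.94332370267887, 'cy': 237.44801582287937, 'extrinsics': array([[ 2.40613186e-02, -9.93575197e-01,  1.10586533e-01,
         4.87287003e-01],
       [-9.99710125e-01, -2.40074080e-02,  1.81919656e-03,
        -5.70451427e-03],
       [ 8.47387445e-04, -1.10598249e-01, -9.93864834e-01,
         8.67075831e-01],
       [ 0.00000000e+00,  0.00000000e+00,  0.00000000e+00,
         1.00000000e+00]])}
wrist {'fov_y': 62.72376364751574, 'cx': 320.2344746520963, 'cy': 239.27458672054715, 'extrinsics': array([[ 0.4275719 ,  0.87220042,  0.23758935,  0.20272696],
       [ 0.90397753, -0.41177445, -0.11518001,  0.59422968],
       [-0.00262683,  0.26402317, -0.96451276,  0.38421163],
       [ 0.        ,  0.        ,  0.        ,  1.        ]])}
```

View pics/top0.png

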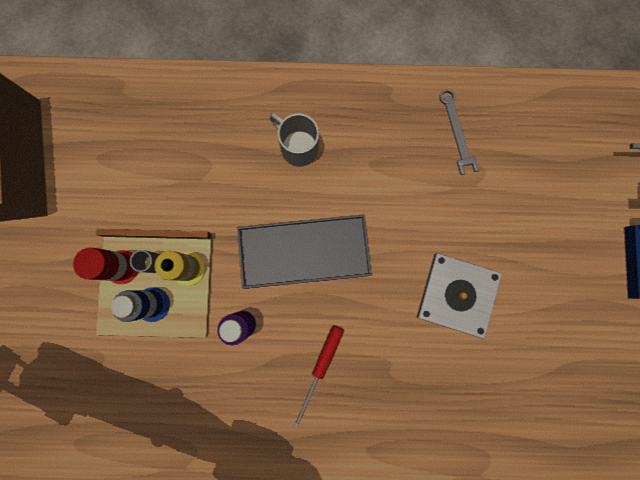

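View pics/scene0.png

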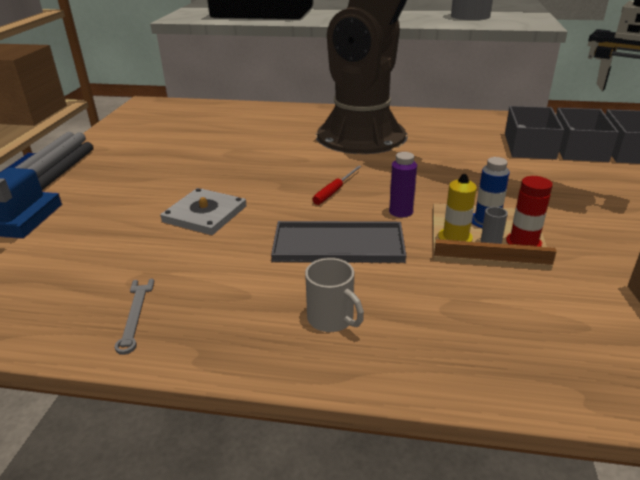

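The top view shows the caddy around (155,285), with the red lid (95,264), yellow nozzle (168,265), blue can's cap (125,305) and shell (142,262). The tray is at (305,251), the jig at (460,295) with its stub at (463,296), the purple decoy at (232,328) and the mug at (299,138). The scene view agrees: the caddy is on the right and the shell sits between yellow and red near the back wall.

```bash
cat > h.py <<'E'
import numpy as np, cv2
from cell import telemetry, vision
def ray(info,u,v):
    f=240/np.tan(np.radians(info["fov_y"]/2)); E=info["extrinsics"]
    d=E[:3,:3]@np.array([(u-info["cx"])/f,(v-info["cy"])/f,1]); return E[:3,3],d
def onz(info,u,v,z):
    o,d=ray(info,u,v); return o+d*(z-o[2])/d[2]
def proj(info,p):
    f=240/np.tan(np.radians(info["fov_y"]/2)); E=info["extrinsics"]
    c=E[:3,:3].T@(np.array(p)-E[:3,3]); return f*c[0]/c[2]+info["cx"],f*c[1]/c[2]+info["cy"]
E
python3 - <<'E'
from h import *
t=cv2.imread("pics/top0.png"); s=cv2.imread("pics/scene0.png")
a=cv2.resize(t[225:345,70:220],None,fx=5,fy=5,interpolation=cv2.INTER_CUBIC)
b=cv2.resize(s[145:270,420:570],None,fx=4,fy=4,interpolation=cv2.INTER_CUBIC)
cv2.imwrite("pics/ta.png",a); cv2.imwrite("pics/sb.png",b)
I=vision.camera_info("top")
hsv=cv2.cvtColor(t,cv2.COLOR_BGR2HSV)
def comps(m,name,z,box,mina=60):
    x0,y0,x1,y1=box; mm=np.zeros_like(m);mm[y0:y1,x0:x1]=m[y0:y1,x0:x1]
    for c in cv2.findContours(mm,cv2.RETR_EXTERNAL,cv2.CHAIN_APPROX_NONE)[0]:
        if cv2.contourArea(c)<mina: continue
        r=cv2.minAreaRect(c); p=onz(I,*r[0],z)
        cor=np.array([onz(I,*q,z)[:2] for q in cv2.boxPoints(r)])
        print(name,np.round(r[0],1),"ctr",p.round(4),"corners",cor.round(3).tolist(),"sides",np.linalg.norm(np.diff(cor,axis=0),axis=1).round(3))
grey=cv2.inRange(hsv,(0,0,0),(179,70,130))
comps(grey,"tray",.018,(225,205,385,300),3000)
comps(cv2.inRange(hsv,(0,0,120),(179,60,255)),"jig",.020,(405,240,515,350),1000)
comps(cv2.inRange(hsv,(0,0,120),(179,70,255)),"bluecap",.147,(100,280,145,330))
E
```

```text
tray [303.6 251. ] ctr [0.555  0.0114 0.018 ] corners [[0.599, 0.143], [0.63, -0.106], [0.512, -0.119], [0.481, 0.127]] sides [0.252 0.119 0.248]
jig [460.3 295.6] ctr [ 0.4771 -0.2886  0.02  ] corners [[0.433, -0.207], [0.557, -0.245], [0.522, -0.371], [0.399, -0.332]] sides [0.13  0.131 0.13 ]
bluecap [121.5 306.5] ctr [0.4482 0.2995 0.147 ] corners [[0.464, 0.318], [0.465, 0.284], [0.432, 0.281], [0.431, 0.315]] sides [0.034 0.033 0.034]
```

View pics/ta.png

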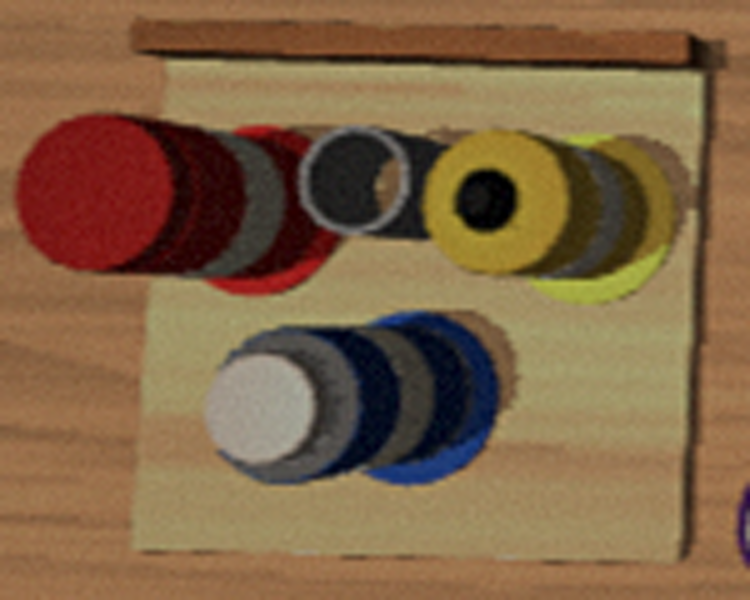

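View pics/sb.png

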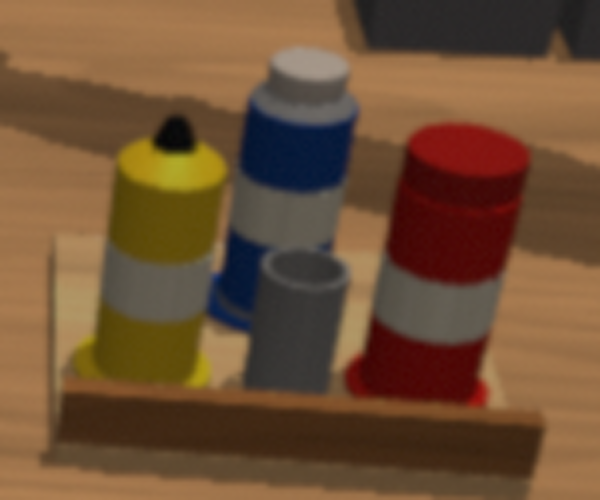

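The crops show the red lid centred at about (95,192), the shell rim at (355,181), the yellow shoulder at (496,202) with its nozzle at (487,200), and the white cap at (260,408). Each container stands on a disc of its own colour. The low back wall is at the top, with the caddy yaw nearly square to the world.

Run:
```python
from h import *
I=vision.camera_info("top"); S=vision.camera_info("scene")
def T(u,v,z): return onz(I,70+(u+.5)/5-.5,225+(v+.5)/5-.5,z)
def tri(a,b):
    (o1,d1),(o2,d2)=a,b; d1=d1/np.linalg.norm(d1); d2=d2/np.linalg.norm(d2)
    k=np.linalg.lstsq(np.stack([d1,-d2],1),o2-o1,rcond=None)[0]; p,q=o1+d1*k[0],o2+d2*k[1]; return (p+q)/2,np.linalg.norm(p-q)
P={}
for n,u,v,z,su,sv in[("red",95,192,.141,468,150),("blue",260,408,.147,310,68),("yellow",487,200,.147,177,120),("shell",355,181,.080,305,269)]:
    P[n]=T(u,v,z); t,e=tri(ray(I,70+u/5,225+v/5),ray(S,420+su/4,145+sv/4)); print(n,P[n].round(4),"tri",t.round(4),round(e,4))
print("yshoulder",T(496,202,.125).round(4))
for n in("red","blue","yellow"): print(n,np.linalg.norm(P[n][:2]-P["shell"][:2]))
# marks: predicted outline extremes in crop
for n in("red","blue","yellow"):
    a=np.linspace(0,6.28,100); q=np.array([proj(I,(P[n][0]+.033*np.cos(k),P[n][1]+.033*np.sin(k),.015)) for k in a]); q=(q-[70,225])*5
    print(n,"mark box",q.min(0).round(),q.max(0).round())
print("wall L,R",T(135,35,.042),T(690,45,.042)," board front",T(135,550,.012),T(685,560,.012))
```

```text
red [0.517  0.3611 0.141 ] tri [0.5165 0.362  0.1392] 0.0013
blue [0.4486 0.2994 0.147 ] tri [0.4478 0.3007 0.1437] 0.001
yellow [0.5173 0.2303 0.147 ] tri [0.5166 0.2329 0.1455] 0.0052
shell [0.5257 0.2997 0.08  ] tri [0.5251 0.3003 0.0782] 0.0012
yshoulder [0.5176 0.2345 0.125 ]
red 0.061988077576908315
blue 0.07704350597310207
yellow 0.06985233121344303
red mark box [171. 122.] [343. 294.]
blue mark box [319. 304.] [492. 479.]
yellow mark box [511. 130.] [682. 301.]
wall L,R [0.58037205 0.40076432 0.042     ] [0.58162989 0.19201533 0.042     ]  board front [0.3869857  0.40019143 0.012     ] [0.38826635 0.19122542 0.012     ]
```

```bash
cat >> h.py <<'E'
from scipy.spatial.transform import Rotation as R
def go(target=None,yaw_x=None):
    s=telemetry.observe(); M=R.from_rotvec(s["ee_rot"]).as_matrix()
    print("t",round(s["clock"],2),"pos",s["position"].round(4),"F",s["force"].round(1),"w",round(s["width"],3),"gf",round(s["gripper_force"],1)); print("axes(cols world)\n",M.round(3))
    if target is not None: print("shift cm",(M.T@(np.array(target)-s["position"])*100).round(2))
    if yaw_x is not None:
        for sg in(1,-1):
            y=np.array([np.cos(yaw_x),np.sin(yaw_x),0])*sg; z=np.array([0,0,-1.]); G=np.stack([np.cross(y,z),y,z],1)
            print("turn deg",np.degrees(R.from_matrix(M.T@G).as_rotvec()).round(2))
E
python3 -c "
from h import *
go((.517,.2335,.26),0)
I=vision.camera_info('top');print('purple',onz(I,230,330,.132),onz(I,299,138,.09))"
```

```text
t 0.15 pos [0.2666 0.5649 0.2481] F [-0.4 -0.6 -0. ] w 0.999 gf 0.0
axes(cols world)
 [[-0.904  0.427 -0.   ]
 [ 0.427  0.904 -0.001]
 [-0.    -0.001 -1.   ]]
shift cm [-36.79 -19.29  -1.16]
turn deg [-6.000e-02  4.000e-02  6.474e+01]
turn deg [-5.0000e-02 -7.0000e-02 -1.1526e+02]
purple [0.41366071 0.12588963 0.132     ] [0.75464092 0.02355714 0.09      ]
```

```bash
python3 -m creep '9.18 -5.3 -2.8 -1.2 0 0 10; 9.18 -10.6 -5.5 -1.2 0 0 20; 9.18 -15.9 -8.3 -1.2 0 0 30; 9.18 -21.2 -11 -1.2 0 0 40; 9.18 -26.5 -13.8 -1.2 0 0 50' 30; python3 -c "
from h import *
go((.517,.2335,.26),0)"
```

```text
clock: 0.78
position: [0.4483, 0.3257, 0.2607]
ee_rot: [-1.925, -2.483, -0.0]
force: [1.4, 0.8, -0.1]
width: 1.0
gripper_force: 0.0
t 0.78 pos [0.4483 0.3257 0.2607] F [ 1.4  0.8 -0.1] w 1.0 gf 0.0
axes(cols world)
 [[-0.249  0.968  0.   ]
 [ 0.968  0.249  0.   ]
 [ 0.     0.    -1.   ]]
shift cm [-10.64   4.36   0.07]
turn deg [ 0.000e+00 -1.000e-02  1.442e+01]
turn deg [ 1.0000e-02  0.0000e+00 -1.6558e+02]
```

```bash
python3 -m creep '9.18 -5.3 2.2 0 0 0 7.4; 9.18 -10.6 4.4 0 0 0 14.7; 9.18 -10.6 4.4 0 0 0 14.7; 9.18 -10.6 4.4 0 0 0 14.7'; python3 -c "
from h import *
go((.517,.2335,.111),0)
cv2.imwrite('pics/w1.png',vision.get_image('wrist')[:,:,::-1])"
```

```text
clock: 1.27
position: [0.5166, 0.2363, 0.2604]
ee_rot: [-2.22, -2.222, 0.001]
force: [-0.4, 0.6, -0.6]
width: 1.0
gripper_force: 0.0
t 1.27 pos [0.5166 0.2363 0.2604] F [-0.4  0.6 -0.6] w 1.0 gf 0.0
axes(cols world)
 [[-0.001  1.    -0.001]
 [ 1.     0.001  0.   ]
 [ 0.    -0.001 -1.   ]]
shift cm [-0.28  0.05 14.94]
turn deg [-0.05 -0.01  0.06]
turn deg [ 1.0000e-02 -7.0000e-02 -1.7994e+02]
```

View pics/w1.png

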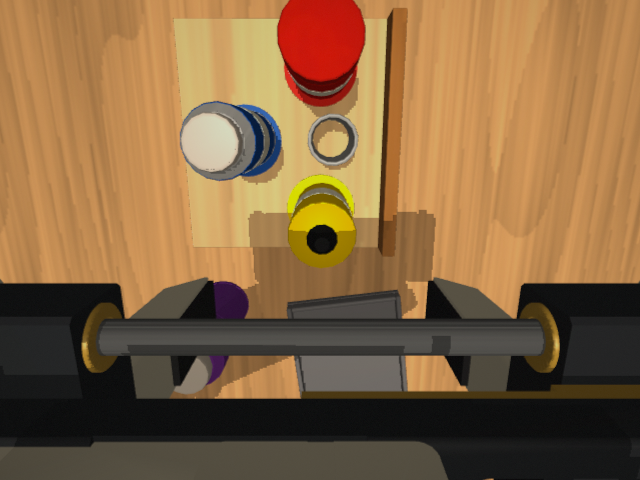

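The wrist view has up as +y and right as +x. It shows the red lid (321,38), cap (211,142), shell rim (332,139) and yellow nozzle (321,238). I'll check these against the top view.

Run:
```python
from h import *
I=vision.camera_info("wrist")
for n,u,v,z in[("red",321,38,.141),("blue",211,142,.147),("yel",321,238,.147),("shell",332,139,.08)]: print(n,onz(I,u,v,z).round(4))
```

```text
red [0.5164 0.36   0.141 ]
blue [0.4488 0.3004 0.147 ]
yel [0.5167 0.2393 0.147 ]
shell [0.5252 0.3011 0.08  ]
```

```bash
python3 -m creep '9.18 0 0 5 0 0 0; 9.18 0 0 10 0 0 0; 9.18 0 0 14.9 0 0 0; 9.18 0 0 14.9 0 0 0' && python3 -m creep '4 0 0 0 0 0 0; 4 0 0 0 0 0 0; 4 0 0 0 0 0 0; 4 0 0 0 0 0 0; 4 0 0 0 0 0 0' 30; python3 -c "
from h import *
go((.564,-.063,.26))"
```

```text
clock: 1.82
position: [0.5138, 0.2365, 0.1088]
ee_rot: [-2.216, -2.224, 0.011]
force: [-0.8, -0.4, 0.8]
width: 0.997
gripper_force: 0.0
clock: 2.45
position: [0.5173, 0.2362, 0.1122]
ee_rot: [2.221, 2.222, 0.001]
force: [-0.2, 0.2, 3.4]
width: 0.539
gripper_force: 30.0
t 2.45 pos [0.5173 0.2362 0.1122] F [-0.2  0.2  3.4] w 0.539 gf 30.0
axes(cols world)
 [[-0.001  1.     0.001]
 [ 1.     0.001  0.   ]
 [ 0.     0.001 -1.   ]]
shift cm [-29.91   4.66 -14.79]
```

```bash
python3 -m creep '4 0 0 -4 0 0 0; 4 0 0 -8 0 0 0; 4 -4 0.6 -10 0 0 0; 4 -9 1.4 -10 0 0 0; 4 -14 2.2 -10 0 0 0' && python3 -m creep '4 -5 0.8 0 0 0 0; 4 -10 1.6 0 0 0 0; 4 -14 2.2 0 0 0 0; 4 -15.9 2.5 0 0 0 0; 4 -15.9 2.5 0 0 0 0'; python3 -c "
from h import *
go((.564,-.063,.1022))"
```

```text
clock: 3.08
position: [0.5387, 0.0947, 0.2116]
ee_rot: [-2.22, -2.223, 0.001]
force: [0.6, -0.9, -3.8]
width: 0.538
gripper_force: 30.0
clock: 3.7
position: [0.5639, -0.0641, 0.2113]
ee_rot: [-2.223, -2.219, 0.001]
force: [0.3, 1.0, -5.0]
width: 0.542
gripper_force: 30.0
t 3.7 pos [ 0.5639 -0.0641  0.2113] F [ 0.3  1.  -5. ] w 0.542 gf 30.0
axes(cols world)
 [[ 0.002  1.    -0.001]
 [ 1.    -0.002 -0.   ]
 [-0.    -0.001 -1.   ]]
shift cm [ 0.12  0.02 10.91]
```

```bash
python3 -m creep '4 0 0 5 0 0 0; 4 0 0 9 0 0 0; 4 0 0 10.4 0 0 0; 4 0 0 10.8 0 0 0; 4 0 0 10.9 0 0 0' && python3 -m creep '9.18 0 0 0 0 0 0; 9.18 0 0 0 0 0 0; 9.18 0 0 0 0 0 0; 9.18 0 0 0 0 0 0'; python3 -c "
from h import *
go((.4485,.2995,.26))"
```

```text
clock: 4.32
position: [0.5651, -0.0626, 0.1038]
ee_rot: [2.219, 2.222, 0.002]
force: [0.3, -0.6, -4.0]
width: 0.539
gripper_force: 30.0
clock: 4.82
position: [0.5644, -0.0629, 0.103]
ee_rot: [2.22, 2.222, 0.001]
force: [-0.1, 0.1, 0.0]
width: 0.929
gripper_force: 0.0
t 4.83 pos [ 0.5644 -0.0629  0.103 ] F [-0.1  0.1  0. ] w 0.929 gf 0.0
axes(cols world)
 [[-0.001  1.     0.001]
 [ 1.     0.001  0.   ]
 [ 0.     0.001 -1.   ]]
shift cm [ 36.25 -11.55 -15.7 ]
```

```bash
python3 -m creep '9.18 0 0 -6 0 0 0; 9.18 0 0 -10 0 0 0; 9.18 5 -1.6 -13 0 0 0; 9.18 11 -3.5 -13 0 0 0; 9.18 17 -5.4 -13 0 0 0' && python3 -m creep '9.18 6 -1.9 0 0 0 0; 9.18 12 -3.8 0 0 0 0; 9.18 17 -5.4 0 0 0 0; 9.18 19.2 -6.2 0 0 0 0; 9.18 19.2 -6.2 0 0 0 0'
python3 - <<'E'
from h import *
go((.4485,.2995,.112))
I=vision.camera_info("wrist");im=vision.get_image("wrist");cv2.imwrite('pics/w2.png',im[:,:,::-1])
t=vision.get_image("top");cv2.imwrite("pics/t2.png",t[:,:,::-1]);I=vision.camera_info("top")
h=cv2.cvtColor(t,cv2.COLOR_RGB2HSV);m=cv2.inRange(h,(20,110,60),(35,255,255))
for c in cv2.findContours(m,cv2.RETR_EXTERNAL,cv2.CHAIN_APPROX_NONE)[0]:
    if cv2.contourArea(c)>200: 
        e=cv2.fitEllipse(c);print(e,onz(I,*e[0],.015).round(4),cv2.contourArea(c))
E
```

```text
clock: 5.45
position: [0.5099, 0.1078, 0.2334]
ee_rot: [2.221, 2.221, 0.002]
force: [0.6, 1.1, -0.3]
width: 0.999
gripper_force: 0.0
clock: 6.08
position: [0.4472, 0.3001, 0.2326]
ee_rot: [-2.216, -2.226, 0.0]
force: [0.0, -1.1, -0.4]
width: 1.003
gripper_force: 0.0
t 6.08 pos [0.4472 0.3001 0.2326] F [ 0.  -1.1 -0.4] w 1.003 gf 0.0
axes(cols world)
 [[-0.005  1.    -0.   ]
 [ 1.     0.005  0.   ]
 [ 0.    -0.    -1.   ]]
shift cm [-0.07  0.14 12.06]
((187.44064331054688, 268.3769836425781), (33.01340103149414, 33.77022933959961), 48.69636154174805) [0.5165 0.2339 0.015 ] 874.5
((345.8313903808594, 242.27688598632812), (28.196866989135742, 29.864980697631836), 50.62802505493164) [ 0.5743 -0.07    0.015 ] 654.5
```

View pics/t2.png

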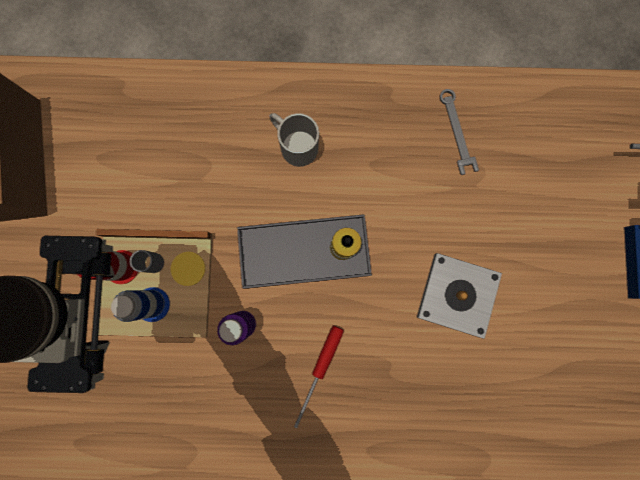

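The yellow bottle now stands at (346,242) in the tray, inside the right end, and the bare yellow mark is at (187,268). Next is the blue can.

```bash
python3 -m creep '9.18 0 0.1 4.5 0 0 0; 9.18 0 0.1 9 0 0 0; 9.18 0 0.1 12 0 0 0; 9.18 0 0.1 12 0 0 0' && python3 -m creep '4 0 0 0 0 0 0; 4 0 0 0 0 0 0; 4 0 0 0 0 0 0; 4 0 0 0 0 0 0; 4 0 0 0 0 0 0' 30; python3 -c "
from h import *
go((.555,.0114,.26))"
```

```text
clock: 6.68
position: [0.4488, 0.2955, 0.1112]
ee_rot: [2.223, 2.219, -0.007]
force: [1.1, -0.3, 0.9]
width: 0.998
gripper_force: 0.0
clock: 7.3
position: [0.4491, 0.2984, 0.113]
ee_rot: [-2.22, -2.222, -0.0]
force: [-1.9, -0.4, 4.7]
width: 0.56
gripper_force: 30.0
t 7.3 pos [0.4491 0.2984 0.113 ] F [-1.9 -0.4  4.7] w 0.56 gf 30.0
axes(cols world)
 [[-0.001  1.    -0.   ]
 [ 1.     0.001  0.   ]
 [ 0.    -0.    -1.   ]]
shift cm [-28.7   10.57 -14.71]
```

```bash
python3 -m creep '4 0 0 -4 0 0 0; 4 0 0 -8 0 0 0; 4 -4 1.5 -11 0 0 0; 4 -9 3.3 -11 0 0 0; 4 -14 5.2 -11 0 0 0' && python3 -m creep '4 -5 1.8 0 0 0 0; 4 -10 3.7 0 0 0 0; 4 -13.5 5.0 0 0 0 0; 4 -14.7 5.4 0 0 0 0; 4 -14.7 5.4 0 0 0 0'; python3 -c "
from h import *
go((.555,.0114,.103))"
```

```text
clock: 7.92
position: [0.5013, 0.1569, 0.2228]
ee_rot: [-2.219, -2.223, -0.0]
force: [1.9, -0.0, -3.5]
width: 0.563
gripper_force: 30.0
clock: 8.55
position: [0.555, 0.0108, 0.2222]
ee_rot: [-2.222, -2.22, 0.001]
force: [0.1, 0.4, -3.9]
width: 0.56
gripper_force: 30.0
t 8.55 pos [0.555  0.0108 0.2222] F [ 0.1  0.4 -3.9] w 0.56 gf 30.0
axes(cols world)
 [[ 0.001  1.    -0.001]
 [ 1.    -0.001 -0.   ]
 [-0.    -0.001 -1.   ]]
shift cm [6.000e-02 1.000e-02 1.192e+01]
```

Then descend, release, and go over to the red jar at (.5165,.3605).

```bash
python3 -m creep '4 0 0 5 0 0 0; 4 0 0 9.5 0 0 0; 4 0 0 11.4 0 0 0; 4 0 0 11.8 0 0 0; 4 0 0 11.9 0 0 0' && python3 -m creep '9.18 0 0 0 0 0 0; 9.18 0 0 0 0 0 0; 9.18 0 0 0 0 0 0; 9.18 0 0 0 0 0 0' && python3 -m creep '9.18 0 0 -6 0 0 0; 9.18 0 0 -10 0 0 0; 9.18 6 -0.7 -13 0 0 0; 9.18 12 -1.3 -13 0 0 0; 9.18 18 -2 -13 0 0 0' && python3 -m creep '9.18 6 -0.7 0 0 0 0; 9.18 12 -1.3 0 0 0 0; 9.18 16.5 -1.9 0 0 0 0; 9.18 16.9 -1.9 0 0 0 0; 9.18 16.9 -1.9 0 0 0 0';  python3 - <<'E'
from h import *
go((.517,.3605,.108))
t=vision.get_image("top");cv2.imwrite("pics/t3.png",t[:,:,::-1]);I=vision.camera_info("top")
h=cv2.cvtColor(t,cv2.COLOR_RGB2HSV);m=cv2.inRange(h,(100,120,40),(125,255,255));m[:,:130]=0;m[:,580:]=0
for c in cv2.findContours(m,cv2.RETR_EXTERNAL,cv2.CHAIN_APPROX_NONE)[0]:
    if cv2.contourArea(c)>200: 
        e=cv2.fitEllipse(c);print(e,onz(I,*e[0],.015).round(4),cv2.contourArea(c))
E
```

```text
clock: 9.18
position: [0.5556, 0.0124, 0.1042]
ee_rot: [-2.219, -2.224, -0.001]
force: [-0.3, 0.2, -4.2]
width: 0.566
gripper_force: 30.0
clock: 9.68
position: [0.5556, 0.0112, 0.1041]
ee_rot: [2.221, 2.222, 0.001]
force: [0.1, -0.0, 0.8]
width: 0.947
gripper_force: 0.0
clock: 10.3
position: [0.5353, 0.1928, 0.2347]
ee_rot: [2.221, 2.221, 0.003]
force: [0.2, -0.0, 0.1]
width: 0.997
gripper_force: 0.0
clock: 10.92
position: [0.5163, 0.3595, 0.2336]
ee_rot: [2.22, 2.222, -0.001]
force: [0.6, -0.9, 0.6]
width: 1.002
gripper_force: 0.0
t 10.93 pos [0.5163 0.3595 0.2336] F [ 0.6 -0.9  0.6] w 1.002 gf 0.0
axes(cols world)
 [[-0.001  1.     0.   ]
 [ 1.     0.001 -0.001]
 [-0.001  0.    -1.   ]]
shift cm [ 0.11  0.07 12.56]
((152.03077697753906, 304.256591796875), (32.24247360229492, 33.698829650878906), 36.954769134521484) [0.4466 0.2976 0.015 ] 852.0
```

```bash
python3 -m creep '9.18 0.1 0.1 4.5 0 0 0; 9.18 0.1 0.1 9 0 0 0; 9.18 0.1 0.1 12.5 0 0 0; 9.18 0.1 0.1 12.5 0 0 0' && python3 -m creep '4 0 0 0 0 0 0; 4 0 0 0 0 0 0; 4 0 0 0 0 0 0; 4 0 0 0 0 0 0; 4 0 0 0 0 0 0' 30; python3 -c "
from h import *
go((.546,.086,.26))"
```

```text
clock: 11.48
position: [0.5164, 0.3582, 0.1067]
ee_rot: [2.223, 2.219, -0.008]
force: [0.2, -0.3, 1.6]
width: 1.003
gripper_force: 0.0
clock: 12.1
position: [0.5172, 0.3613, 0.1092]
ee_rot: [-2.22, -2.222, -0.001]
force: [-2.3, -0.4, 4.9]
width: 0.582
gripper_force: 30.0
t 12.1 pos [0.5172 0.3613 0.1092] F [-2.3 -0.4  4.9] w 0.582 gf 30.0
axes(cols world)
 [[-0.001  1.     0.   ]
 [ 1.     0.001  0.   ]
 [ 0.     0.    -1.   ]]
shift cm [-27.52   2.86 -15.09]
```

```bash
python3 -m creep '4 0 0 -4 0 0 0; 4 0 0 -8 0 0 0; 4 0 0 -11 0 0 0; 4 -4 0.4 -11 0 0 0; 4 -9 0.9 -11 0 0 0' && python3 -m creep '4 -5 0.5 0 0 0 0; 4 -10 1 0 0 0 0; 4 -15 1.6 0 0 0 0; 4 -18 1.9 0 0 0 0; 4 -18.5 1.9 0 0 0 0' && python3 -m creep '4 0 0 2 0 0 0; 4 0 0 4 0 0 0'; python3 -c "
from h import *
go((.546,.087,.0995))"
```

```text
clock: 12.72
position: [0.5256, 0.2711, 0.2184]
ee_rot: [-2.217, -2.225, 0.0]
force: [1.6, -0.3, -3.6]
width: 0.58
gripper_force: 30.0
clock: 13.35
position: [0.5451, 0.0829, 0.2184]
ee_rot: [2.225, 2.217, -0.002]
force: [-0.6, 0.7, -3.1]
width: 0.586
gripper_force: 30.0
clock: 13.6
position: [0.545, 0.0871, 0.1779]
ee_rot: [-2.219, -2.223, -0.0]
force: [0.0, 0.4, -3.5]
width: 0.584
gripper_force: 30.0
t 13.6 pos [0.545  0.0871 0.1779] F [ 0.   0.4 -3.5] w 0.584 gf 30.0
axes(cols world)
 [[-0.002  1.    -0.   ]
 [ 1.     0.002  0.001]
 [ 0.001 -0.    -1.   ]]
shift cm [-0.02  0.1   7.84]
```

```bash
python3 -m creep '4 0 0 4 0 0 0; 4 0 0 7 0 0 0; 4 0 0 7.7 0 0 0; 4 0 0 7.8 0 0 0; 4 0 0 7.8 0 0 0' && python3 -m creep '9.18 0 0 0 0 0 0; 9.18 0 0 0 0 0 0; 9.18 0 0 0 0 0 0; 9.18 0 0 0 0 0 0' && python3 -m creep '9.18 0 0 -6 0 0 0; 9.18 0 0 -11 0 0 0; 9.18 4 -0.5 -13 0 0 0; 9.18 9 -1 -13 0 0 0; 9.18 14 -1.5 -13 0 0 0' && python3 -m creep '7 5 -0.3 0 0 0 0; 6 7.4 -0.5 0 0 0 0; 6 7.4 -0.5 0 0 0 0'
python3 - <<'E'
from h import *
go((.525,.3005,.073))
t=vision.get_image("top");cv2.imwrite("pics/t4.png",t[:,:,::-1]);cv2.imwrite("pics/w4.png",vision.get_image("wrist")[:,:,::-1]);cv2.imwrite("pics/s4.png",vision.get_image("scene")[:,:,::-1])
I=vision.camera_info("top")
h=cv2.cvtColor(t,cv2.COLOR_RGB2HSV);m=cv2.inRange(h,(0,150,60),(8,255,255))|cv2.inRange(h,(172,150,60),(179,255,255))
for c in cv2.findContours(m,cv2.RETR_EXTERNAL,cv2.CHAIN_APPROX_NONE)[0]:
    if cv2.contourArea(c)>200: 
        e=cv2.fitEllipse(c);print(e,onz(I,*e[0],.015).round(4),cv2.contourArea(c))
E
```

```text
clock: 14.22
position: [0.5462, 0.0864, 0.1018]
ee_rot: [2.22, 2.222, 0.003]
force: [0.4, -0.4, -4.3]
width: 0.58
gripper_force: 30.0
clock: 14.72
position: [0.5455, 0.0861, 0.1009]
ee_rot: [2.221, 2.222, 0.001]
force: [-0.3, 0.3, -0.7]
width: 0.965
gripper_force: 0.0
clock: 15.35
position: [0.5302, 0.2274, 0.2314]
ee_rot: [2.221, 2.221, 0.002]
force: [2.0, -0.4, -0.3]
width: 1.0
gripper_force: 0.0
clock: 15.72
position: [0.5246, 0.3016, 0.2303]
ee_rot: [-2.217, -2.225, 0.001]
force: [-0.1, -1.1, -1.2]
width: 0.725
gripper_force: 0.0
t 15.72 pos [0.5246 0.3016 0.2303] F [-0.1 -1.1 -1.2] w 0.725 gf 0.0
axes(cols world)
 [[-0.004  1.    -0.001]
 [ 1.     0.004 -0.   ]
 [-0.    -0.001 -1.   ]]
shift cm [-0.11  0.04 15.73]
((327.6539611816406, 351.333251953125), (13.416340827941895, 69.1871337890625), 23.393388748168945) [ 0.3668 -0.039   0.015 ] 640.5
((119.7247543334961, 267.08050537109375), (29.93688201904297, 34.227298736572266), 167.77706909179688) [0.5158 0.3642 0.015 ] 756.5
((257.01678466796875, 249.91445922851562), (30.21009063720703, 30.6920108795166), 102.10678100585938) [0.5553 0.1014 0.015 ] 721.0
```

View pics/w4.png

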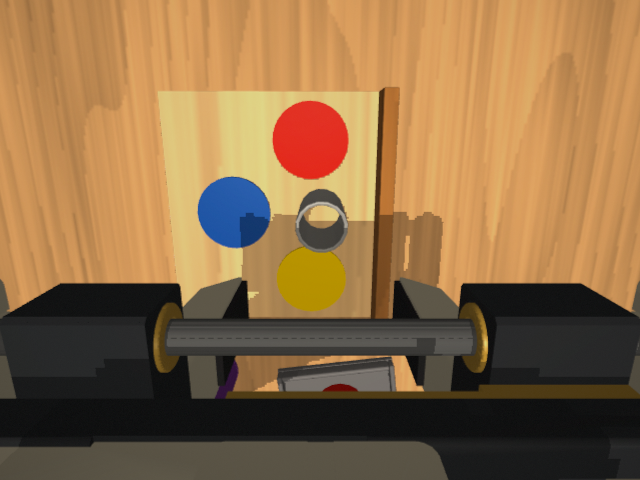

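View pics/s4.png

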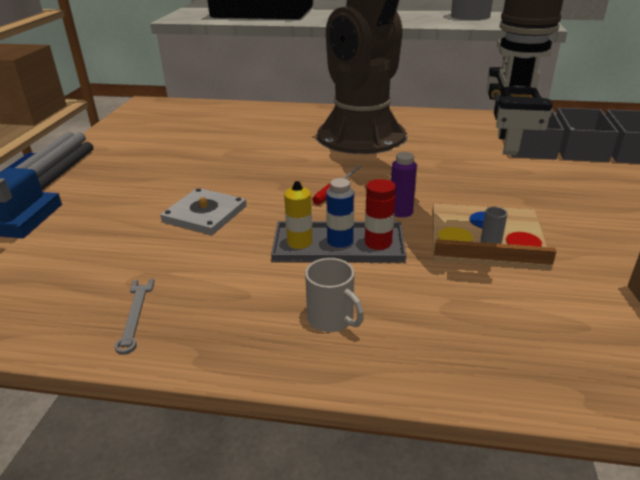

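All three containers are upright in the tray. In the wrist view the marks are at red (311,140), blue (234,212) and yellow (312,279), with the shell rim at (322,226). I'll measure the marks there and take the shell.

```bash
python3 - <<'E'
from h import *
I=vision.camera_info("wrist");h=cv2.cvtColor(cv2.imread("pics/w4.png"),cv2.COLOR_BGR2HSV)
for n,lo,hi in[("red",(0,180,80),(8,255,255)),("blue",(100,120,40),(125,255,255)),("yel",(20,200,80),(30,255,255))]:
    m=cv2.inRange(h,lo,hi);m[330:]=0
    c=max(cv2.findContours(m,cv2.RETR_EXTERNAL,cv2.CHAIN_APPROX_NONE)[0],key=cv2.contourArea)
    e=cv2.minEnclosingCircle(c);b=cv2.fitEllipse(c);print(n,e,b,onz(I,*e[0],.015).round(4),onz(I,*b[0],.015).round(4))
print(onz(I,322,226,.08))
E
python3 -m creep '6.5 0 0 5 0 0 0; 6.5 0 0 10 0 0 0; 6.5 0 0 15 0 0 0; 6.5 0 0 15.7 0 0 0; 6.5 0 0 15.7 0 0 0' && python3 -m creep '3 0 0 0 0 0 0; 3 0 0 0 0 0 0; 3 0 0 0 0 0 0; 3 0 0 0 0 0 0' 25; python3 -c "
from h import *
go((.4775,-.2885,.22))
I=vision.camera_info('top');print('stub',onz(I,463,296,.04))"
```

```text
red ((310.127197265625, 139.63601684570312), 38.9748420715332) ((310.01171875, 139.536376953125), (74.4264907836914, 77.21672821044922), 172.4890899658203) [0.5174 0.3604 0.015 ] [0.5173 0.3604 0.015 ]
blue ((233.42576599121094, 211.88645935058594), 36.420166015625) ((233.4917449951172, 211.70533752441406), (68.33814239501953, 72.04351043701172), 121.64265441894531) [0.447  0.2968 0.015 ] [0.4471 0.297  0.015 ]
yel ((310.8676452636719, 278.5), 34.31143569946289) ((310.6128234863281, 278.9649963378906), (61.84831619262695, 68.89056396484375), 98.06299591064453) [0.5168 0.232  0.015 ] [0.5166 0.2315 0.015 ]
[0.52725525 0.29898784 0.08      ]
clock: 16.5
position: [0.5262, 0.2992, 0.0748]
ee_rot: [2.222, 2.22, 0.001]
force: [-0.1, -0.3, 1.0]
width: 0.707
gripper_force: 0.0
clock: 17.0
position: [0.5257, 0.3004, 0.0746]
ee_rot: [2.22, 2.222, 0.002]
force: [-1.1, -0.2, 5.0]
width: 0.427
gripper_force: 25.0
t 17.0 pos [0.5257 0.3004 0.0746] F [-1.1 -0.2  5. ] w 0.427 gf 25.0
axes(cols world)
 [[-0.001  1.     0.001]
 [ 1.     0.001  0.001]
 [ 0.001  0.001 -1.   ]]
shift cm [-58.88  -4.85 -14.6 ]
stub [ 0.47679813 -0.28703923  0.04      ]
```

```bash
python3 -m creep '3 0 0 -5 0 0 0; 3 0 0 -10 0 0 0; 3 0 0 -15 0 0 0; 3 -4 -0.3 -17.5 0 0 0; 3 -9 -0.7 -17.5 0 0 0' && python3 -m creep '3 -5 -0.4 0 0 0 0; 3 -10 -0.8 0 0 0 0; 3 -15 -1.3 0 0 0 0; 3 -20 -1.7 0 0 0 0; 3 -25 -2.1 0 0 0 0' && python3 -m creep '3 -5 -0.4 0 0 0 0; 3 -10 -0.8 0 0 0 0; 3 -15 -1.3 0 0 0 0; 3 -20 -1.7 0 0 0 0; 3 -24.5 -2 0 0 0 0' && python3 -m creep '3 0 0 0 0 0 0; 3 0 0 0 0 0 0'
python3 - <<'E'
from h import *
go((.477,-.288,.0826))
cv2.imwrite("pics/w5.png",vision.get_image("wrist")[:,:,::-1])
E
```

```text
clock: 17.62
position: [0.5191, 0.2103, 0.2508]
ee_rot: [2.217, 2.224, 0.006]
force: [1.0, -0.7, -1.3]
width: 0.428
gripper_force: 25.0
clock: 18.25
position: [0.4968, -0.0415, 0.2488]
ee_rot: [-2.22, -2.222, -0.0]
force: [0.7, 0.7, -1.2]
width: 0.428
gripper_force: 25.0
clock: 18.88
position: [0.477, -0.2866, 0.2487]
ee_rot: [-2.221, -2.222, -0.0]
force: [-0.3, 0.1, -1.1]
width: 0.425
gripper_force: 25.0
clock: 19.12
position: [0.4775, -0.2843, 0.2484]
ee_rot: [-2.22, -2.221, -0.0]
force: [0.3, 0.8, -2.0]
width: 0.421
gripper_force: 25.0
t 19.12 pos [ 0.4775 -0.2843  0.2484] F [ 0.3  0.8 -2. ] w 0.421 gf 25.0
axes(cols world)
 [[-0.001  1.    -0.001]
 [ 1.     0.001  0.001]
 [ 0.001 -0.001 -1.   ]]
shift cm [-0.39 -0.04 16.57]
```

View pics/w5.png

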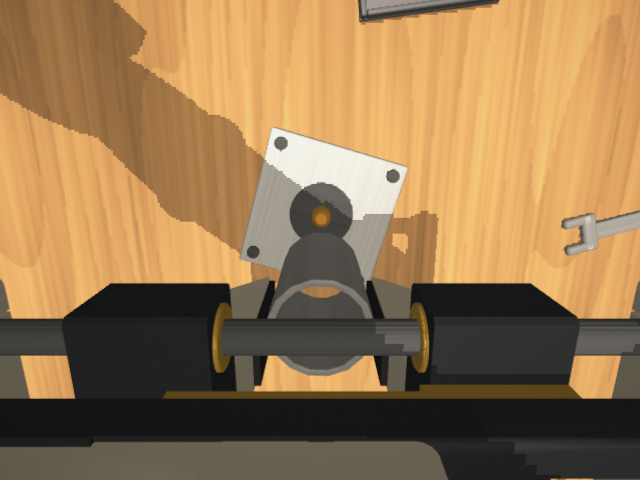

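The shell hangs upright in the gripper and the stub shows at (321,215) on the jig. I'll check the stub's position, then lower.

```bash
python3 -c "
from h import *
print(onz(vision.camera_info('wrist'),321,215,.04))"; python3 -m creep '3 -0.4 0 4 0 0 0; 3 -0.4 0 8 0 0 0; 3 -0.4 0 11 0 0 0; 3 -0.4 0 11 0 0 0; 3 -0.4 0 11 0 0 0';  python3 - <<'E'
from h import *
go((.477,-.288,.0826))
E
```

```text
[ 0.47843053 -0.28576448  0.04      ]
clock: 19.8
position: [0.4785, -0.2886, 0.1399]
ee_rot: [2.219, 2.223, 0.001]
force: [-0.6, -0.7, -0.7]
width: 0.426
gripper_force: 25.0
t 19.8 pos [ 0.4785 -0.2886  0.1399] F [-0.6 -0.7 -0.7] w 0.426 gf 25.0
axes(cols world)
 [[-0.002  1.     0.001]
 [ 1.     0.002 -0.   ]
 [-0.     0.001 -1.   ]]
shift cm [ 0.06 -0.15  5.73]
```

```bash
python3 -m creep '3 0.1 0 2 0 0 0; 3 0.1 0 4 0 0 0; 3 0.1 0 5.2 0 0 0; 3 0.1 0 5.6 0 0 0; 3 0.1 0 5.7 0 0 0'; python3 -m creep '3 0 0 0 0 0 0; 8 0 0 0 0 0 0; 8 0 0 0 0 0 0; 8 0 0 0 0 0 0';  python3 -m creep '8 0 0 -4 0 0 0; 8 0 0 -9 0 0 0; 8 0 0 -14 0 0 0; 8 5 0.9 -15.5 0 0 0; 8 9 1.7 -15.5 0 0 0'
python3 - <<'E'
from h import *
go((.5455,.086,.24))
cv2.imwrite("pics/w6.png",vision.get_image("wrist")[:,:,::-1]);
s=vision.get_image("scene")[:,:,::-1];t=vision.get_image("top")[:,:,::-1]
cv2.imwrite("pics/c6.png",np.hstack([cv2.resize(s[140:260,140:260],(400,400)),cv2.resize(t[235:355,400:520],(400,400))]))
E
```

```text
clock: 20.42
position: [0.4781, -0.2882, 0.0826]
ee_rot: [2.22, 2.222, 0.001]
force: [-2.1, 2.9, 9.6]
width: 0.425
gripper_force: 25.0
clock: 20.92
position: [0.4777, -0.288, 0.0818]
ee_rot: [2.22, 2.222, 0.0]
force: [-0.4, 0.6, 0.1]
width: 0.703
gripper_force: 0.0
clock: 21.55
position: [0.4955, -0.197, 0.2383]
ee_rot: [2.22, 2.22, 0.003]
force: [1.0, -0.4, 0.4]
width: 0.872
gripper_force: 0.0
t 21.55 pos [ 0.4955 -0.197   0.2383] F [ 1.  -0.4  0.4] w 0.872 gf 0.0
axes(cols world)
 [[-0.     1.     0.003]
 [ 1.     0.    -0.   ]
 [-0.     0.003 -1.   ]]
shift cm [28.3   5.01 -0.16]
```

View pics/c6.png

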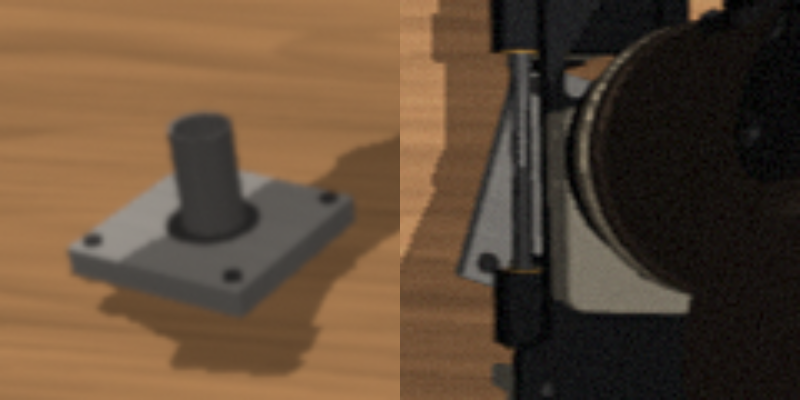

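The shell stands upright over the stub, centred on the jig plate. Now I go back to fetch the red jar.

```bash
python3 -m creep '9.18 6 1 0 0 0 0; 9.18 12 2.1 0 0 0 0; 9.18 18 3.2 0 0 0 0; 9.18 23.5 4.2 0 0 0 0; 9.18 28.2 5 0 0 0 0' && python3 -m creep '9.18 0 0 0 0 0 0; 9.18 0 0 0 0 0 0'
python3 - <<'E'
from h import *
go((.5455,.086,.100))
cv2.imwrite("pics/w7.png",vision.get_image("wrist")[:,:,::-1]);
s=vision.get_image("top")
E
```

```text
clock: 22.32
position: [0.5448, 0.0852, 0.2366]
ee_rot: [2.221, 2.222, -0.0]
force: [-0.0, -0.4, -0.4]
width: 0.998
gripper_force: 0.0
clock: 22.58
position: [0.5445, 0.0825, 0.2365]
ee_rot: [2.222, 2.22, -0.002]
force: [0.9, 0.0, 0.1]
width: 0.999
gripper_force: 0.0
t 22.57 pos [0.5445 0.0825 0.2365] F [0.9 0.  0.1] w 0.999 gf 0.0
axes(cols world)
 [[ 0.001  1.    -0.   ]
 [ 1.    -0.001 -0.001]
 [-0.001 -0.    -1.   ]]
shift cm [ 0.37  0.11 13.65]
```

```bash
python3 -m creep '9.18 0.3 0.1 4.5 0 0 0; 9.18 0.3 0.1 9 0 0 0; 9.18 0.3 0.1 13.6 0 0 0; 9.18 0.3 0.1 13.6 0 0 0; 9.18 0.3 0.1 13.6 0 0 0' && python3 -m creep '4 0 0 0 0 0 0; 4 0 0 0 0 0 0; 4 0 0 0 0 0 0; 4 0 0 0 0 0 0; 4 0 0 0 0 0 0' 30; python3 -c "
from h import *
go((.517,.361,.21))"
```

```text
clock: 23.3
position: [0.5463, 0.0861, 0.1023]
ee_rot: [2.222, 2.22, 0.002]
force: [0.5, -0.4, -0.2]
width: 0.999
gripper_force: 0.0
clock: 23.92
position: [0.5456, 0.0872, 0.1009]
ee_rot: [2.22, 2.222, 0.001]
force: [0.7, 0.1, 1.3]
width: 0.582
gripper_force: 30.0
t 23.93 pos [0.5456 0.0872 0.1009] F [0.7 0.1 1.3] w 0.582 gf 30.0
axes(cols world)
 [[-0.001  1.     0.001]
 [ 1.     0.001  0.   ]
 [ 0.     0.001 -1.   ]]
shift cm [ 27.39  -2.84 -10.9 ]
```

```bash
python3 -m creep '4 0 0 -4 0 0 0; 4 0 0 -8 0 0 0; 4 4 -0.4 -11 0 0 0; 4 9 -0.9 -11 0 0 0; 4 14 -1.5 -11 0 0 0' && python3 -m creep '4 5 -0.5 0 0 0 0; 4 9.5 -1 0 0 0 0; 4 12.5 -1.3 0 0 0 0; 4 13.4 -1.3 0 0 0 0; 4 13.4 -1.3 0 0 0 0' && python3 -m creep '4 0 0 4 0 0 0; 4 0 0 6 0 0 0; 4 0 0 6 0 0 0; 4 0 0 6 0 0 0'; python3 -c "
from h import *
go((.517,.3615,.111))"
```

```text
clock: 24.55
position: [0.5297, 0.2283, 0.2107]
ee_rot: [-2.221, -2.221, 0.0]
force: [0.9, -0.1, -4.5]
width: 0.583
gripper_force: 30.0
clock: 25.18
position: [0.5169, 0.3605, 0.2101]
ee_rot: [2.22, 2.222, -0.002]
force: [-0.0, -0.7, -4.0]
width: 0.588
gripper_force: 30.0
clock: 25.68
position: [0.5182, 0.3601, 0.1518]
ee_rot: [2.222, 2.22, 0.002]
force: [0.5, -0.5, -3.2]
width: 0.584
gripper_force: 30.0
t 25.68 pos [0.5182 0.3601 0.1518] F [ 0.5 -0.5 -3.2] w 0.584 gf 30.0
axes(cols world)
 [[ 0.001  1.     0.001]
 [ 1.    -0.001  0.   ]
 [ 0.     0.001 -1.   ]]
shift cm [ 0.13 -0.12  4.08]
```

```bash
python3 -m creep '4 0 -0.05 2 0 0 0; 4 0 -0.05 3.5 0 0 0; 4 0 -0.05 3.9 0 0 0; 4 0 -0.05 4 0 0 0; 4 0 -0.05 4 0 0 0' && python3 -m creep '9.18 0 0 0 0 0 0; 9.18 0 0 0 0 0 0; 9.18 0 0 0 0 0 0; 9.18 0 0 0 0 0 0'; python3 -c "
from h import *
go((.5555,.0115,.231))"; python3 -m creep '9.18 0 0 -6 0 0 0; 9.18 0 0 -11 0 0 0; 9.18 -4 0.4 -12.5 0 0 0; 9.18 -9 1 -12.5 0 0 0; 9.18 -15 1.7 -12.5 0 0 0'; python3 -c "
from h import *
cv2.imwrite('pics/w8.png',vision.get_image('wrist')[:,:,::-1])
go((.5555,.0115,.231))"
```

```text
clock: 26.3
position: [0.517, 0.3612, 0.1113]
ee_rot: [2.221, 2.222, 0.001]
force: [-0.6, -0.2, -2.5]
width: 0.582
gripper_force: 30.0
clock: 26.8
position: [0.5168, 0.3611, 0.1109]
ee_rot: [2.221, 2.222, 0.001]
force: [-0.1, -0.1, -0.2]
width: 0.965
gripper_force: 0.0
t 26.8 pos [0.5168 0.3611 0.1109] F [-0.1 -0.1 -0.2] w 0.965 gf 0.0
axes(cols world)
 [[-0.001  1.     0.   ]
 [ 1.     0.001  0.   ]
 [ 0.     0.    -1.   ]]
shift cm [-34.96   3.85 -12.01]
clock: 27.42
position: [0.5338, 0.2105, 0.2361]
ee_rot: [2.218, 2.224, 0.002]
force: [1.3, -0.5, -0.4]
width: 1.001
gripper_force: 0.0
t 27.48 pos [0.5353 0.1994 0.2366] F [ 0.4 -9.1 -0.2] w 1.0 gf 0.0
axes(cols world)
 [[ 0.008  1.     0.002]
 [ 1.    -0.008 -0.004]
 [-0.004  0.002 -1.   ]]
shift cm [-18.77   2.17   0.64]
```

View pics/w8.png

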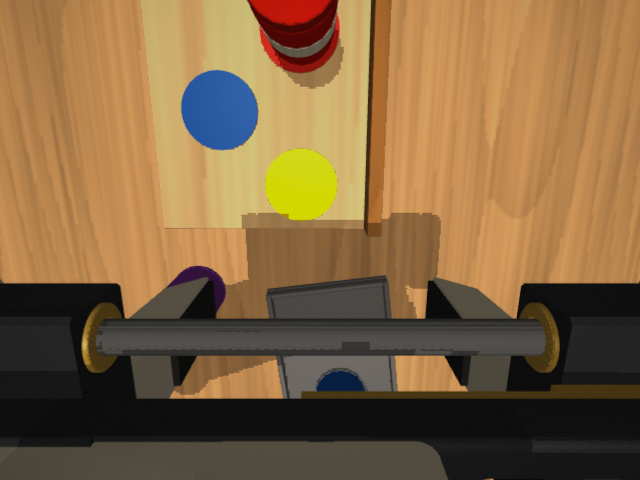

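The red jar stands on its red mark at (300,45), and the blue and yellow marks are bare. Next is the blue can.

```bash
python3 -m creep '9.18 -6 0.6 0 0 0 0; 9.18 -12 1.3 0 0 0 0; 9.18 -17 1.9 0 0 0 0; 9.18 -19.9 2.1 0 0 0 0; 9.18 -19.9 2.1 0 0 0 0' && python3 -m creep '9.18 0 0 4 0 0 0; 9.18 0 0 6 0 0 0; 9.18 0 0 6 0 0 0; 9.18 0 0 6 0 0 0'; python3 -c "
from h import *
go((.5555,.0115,.103))"
```

```text
clock: 28.1
position: [0.555, 0.009, 0.2361]
ee_rot: [2.226, 2.216, -0.0]
force: [0.4, 0.3, 0.0]
width: 1.001
gripper_force: 0.0
clock: 28.6
position: [0.5555, 0.0128, 0.1765]
ee_rot: [2.219, 2.223, 0.001]
force: [-0.8, -0.3, 0.4]
width: 0.999
gripper_force: 0.0
t 28.6 pos [0.5555 0.0128 0.1765] F [-0.8 -0.3  0.4] w 0.999 gf 0.0
axes(cols world)
 [[-0.002  1.     0.001]
 [ 1.     0.002  0.   ]
 [ 0.     0.001 -1.   ]]
shift cm [-0.13 -0.    7.35]
```

```bash
python3 -m creep '9.18 0 0 3.5 0 0 0; 9.18 0 0 6.5 0 0 0; 9.18 0 0 7.3 0 0 0; 9.18 0 0 7.3 0 0 0' && python3 -m creep '4 0 0 0 0 0 0; 4 0 0 0 0 0 0; 4 0 0 0 0 0 0; 4 0 0 0 0 0 0; 4 0 0 0 0 0 0' 30; python3 -c "
from h import *
go((.447,.2968,.213))"
```

```text
clock: 29.1
position: [0.5554, 0.0122, 0.1035]
ee_rot: [2.22, 2.222, 0.001]
force: [-0.5, 0.2, 0.8]
width: 1.002
gripper_force: 0.0
clock: 29.72
position: [0.5551, 0.0121, 0.1029]
ee_rot: [2.22, 2.222, 0.0]
force: [1.1, -0.6, 0.6]
width: 0.566
gripper_force: 30.0
t 29.73 pos [0.5551 0.0121 0.1029] F [ 1.1 -0.6  0.6] w 0.566 gf 30.0
axes(cols world)
 [[-0.001  1.     0.   ]
 [ 1.     0.001  0.   ]
 [ 0.     0.    -1.   ]]
shift cm [ 28.48 -10.78 -11.02]
```

```bash
python3 -m creep '4 0 0 -4 0 0 0; 4 0 0 -8 0 0 0; 4 4 -1.5 -11 0 0 0; 4 9 -3.4 -11 0 0 0; 4 14 -5.3 -11 0 0 0' && python3 -m creep '4 5 -1.9 0 0 0 0; 4 10 -3.8 0 0 0 0; 4 13.5 -5.1 0 0 0 0; 4 14.5 -5.5 0 0 0 0; 4 14.5 -5.5 0 0 0 0' && python3 -m creep '4 0 0 3.5 0 0 0; 4 0 0 6 0 0 0; 4 0 0 6 0 0 0; 4 0 0 6 0 0 0; 4 0 0 6 0 0 0'; python3 -c "
from h import *
go((.447,.2968,.1131))"
```

```text
clock: 30.35
position: [0.5008, 0.1532, 0.2127]
ee_rot: [-2.221, -2.221, 0.0]
force: [0.6, 0.2, -4.0]
width: 0.561
gripper_force: 30.0
clock: 30.98
position: [0.4462, 0.297, 0.2122]
ee_rot: [2.219, 2.223, -0.002]
force: [0.4, -0.1, -5.2]
width: 0.565
gripper_force: 30.0
clock: 31.6
position: [0.4476, 0.297, 0.1539]
ee_rot: [2.221, 2.221, 0.003]
force: [0.2, 0.0, -4.3]
width: 0.558
gripper_force: 30.0
t 31.6 pos [0.4476 0.297  0.1539] F [ 0.2  0.  -4.3] w 0.558 gf 30.0
axes(cols world)
 [[ 0.     1.     0.002]
 [ 1.    -0.     0.001]
 [ 0.001  0.002 -1.   ]]
shift cm [-0.03 -0.07  4.08]
```

```bash
python3 -m creep '4 0 -0.05 2 0 0 0; 4 0 -0.05 3.5 0 0 0; 4 0 -0.05 3.9 0 0 0; 4 0 -0.05 4.05 0 0 0; 4 0 -0.05 4.05 0 0 0' && python3 -m creep '9.18 0 0 0 0 0 0; 9.18 0 0 0 0 0 0; 9.18 0 0 0 0 0 0; 9.18 0 0 0 0 0 0' && python3 -m creep '9.18 0 0 -6 0 0 0; 9.18 0 0 -11 0 0 0; 9.18 -4 1.3 -12.5 0 0 0; 9.18 -9 2.9 -12.5 0 0 0; 9.18 -15 4.9 -12.5 0 0 0' && python3 -m creep '9.18 -6 1.9 0 0 0 0; 9.18 -12 3.9 0 0 0 0; 9.18 -17 5.5 0 0 0 0; 9.18 -21 6.8 0 0 0 0; 9.18 -21 6.8 0 0 0 0' && python3 -m creep '9.18 0 0 3.5 0 0 0; 9.18 0 0 6 0 0 0; 9.18 0 0 6 0 0 0; 9.18 0 0 6 0 0 0'; python3 -c "
from h import *
go((.5645,-.063,.1028))"
```

```text
clock: 32.22
position: [0.4462, 0.2969, 0.1128]
ee_rot: [-2.22, -2.222, 0.0]
force: [-1.6, -1.4, 1.7]
width: 0.564
gripper_force: 30.0
clock: 32.72
position: [0.4463, 0.2971, 0.1123]
ee_rot: [2.221, 2.222, 0.0]
force: [0.4, 0.8, -0.7]
width: 0.946
gripper_force: 0.0
clock: 33.35
position: [0.4954, 0.1472, 0.2377]
ee_rot: [2.218, 2.225, 0.002]
force: [0.9, 0.1, 0.1]
width: 0.998
gripper_force: 0.0
clock: 33.98
position: [0.5635, -0.0666, 0.2374]
ee_rot: [2.226, 2.214, -0.001]
force: [0.0, 0.4, -0.5]
width: 0.998
gripper_force: 0.0
clock: 34.48
position: [0.5637, -0.0618, 0.1781]
ee_rot: [2.22, 2.222, 0.001]
force: [0.5, -0.4, -0.6]
width: 0.999
gripper_force: 0.0
t 34.48 pos [ 0.5637 -0.0618  0.1781] F [ 0.5 -0.4 -0.6] w 0.999 gf 0.0
axes(cols world)
 [[-0.001  1.     0.001]
 [ 1.     0.001  0.   ]
 [ 0.     0.001 -1.   ]]
shift cm [-0.12  0.07  7.53]
```

```bash
python3 -m creep '9.18 0 0.05 3.5 0 0 0; 9.18 0 0.05 6.5 0 0 0; 9.18 0 0.05 7.5 0 0 0; 9.18 0 0.05 7.5 0 0 0' && python3 -m creep '4 0 0 0 0 0 0; 4 0 0 0 0 0 0; 4 0 0 0 0 0 0; 4 0 0 0 0 0 0; 4 0 0 0 0 0 0' 30
python3 - <<'E'
from h import *
go((.517,.235,.213))
cv2.imwrite("pics/t9.png",vision.get_image("top")[:,:,::-1])
E
```

```text
clock: 34.98
position: [0.5641, -0.0622, 0.1029]
ee_rot: [2.22, 2.222, 0.001]
force: [-0.1, 0.1, -0.1]
width: 1.001
gripper_force: 0.0
clock: 35.6
position: [0.5641, -0.0622, 0.1024]
ee_rot: [2.22, 2.222, 0.001]
force: [0.5, -0.2, 2.2]
width: 0.539
gripper_force: 30.0
t 35.6 pos [ 0.5641 -0.0622  0.1024] F [ 0.5 -0.2  2.2] w 0.539 gf 30.0
axes(cols world)
 [[-0.001  1.     0.001]
 [ 1.     0.001 -0.   ]
 [-0.     0.001 -1.   ]]
shift cm [ 29.72  -4.68 -11.07]
```

```bash
python3 -m creep '4 0 0 -4 0 0 0; 4 0 0 -8 0 0 0; 4 4 -0.6 -11 0 0 0; 4 9 -1.4 -11 0 0 0; 4 14 -2.2 -11 0 0 0' && python3 -m creep '4 5 -0.8 0 0 0 0; 4 10 -1.6 0 0 0 0; 4 14 -2.2 0 0 0 0; 4 15.7 -2.5 0 0 0 0; 4 15.7 -2.5 0 0 0 0' && python3 -m creep '4 0 0 3.5 0 0 0; 4 0 0 6 0 0 0; 4 0 0 6 0 0 0; 4 0 0 6 0 0 0; 4 0 0 6 0 0 0'; python3 -c "
from h import *
go((.517,.235,.1125))"
```

```text
clock: 36.28
position: [0.5408, 0.0791, 0.2121]
ee_rot: [-2.221, -2.221, 0.0]
force: [-0.2, 0.8, -4.0]
width: 0.54
gripper_force: 29.9
clock: 36.9
position: [0.5158, 0.2355, 0.2116]
ee_rot: [-2.218, -2.224, 0.002]
force: [1.0, -1.2, -3.9]
width: 0.545
gripper_force: 29.9
clock: 37.52
position: [0.5174, 0.2345, 0.1535]
ee_rot: [2.221, 2.221, 0.003]
force: [-0.0, 0.4, -3.8]
width: 0.54
gripper_force: 29.9
t 37.52 pos [0.5174 0.2345 0.1535] F [-0.   0.4 -3.8] w 0.54 gf 29.9
axes(cols world)
 [[ 0.     1.     0.002]
 [ 1.    -0.     0.001]
 [ 0.001  0.002 -1.   ]]
shift cm [ 0.04 -0.05  4.1 ]
```

```bash
python3 -m creep '4 0 0 2 0 0 0; 4 0 0 3.5 0 0 0; 4 0 0 3.9 0 0 0; 4 0 0 4.05 0 0 0; 4 0 0 4.05 0 0 0' && python3 -m creep '9.18 0 0 0 0 0 0; 9.18 0 0 0 0 0 0; 9.18 0 0 0 0 0 0; 9.18 0 0 0 0 0 0' && python3 -m creep '9.18 0 0 -6 0 0 0; 9.18 0 0 -11 0 0 0; 9.18 -4 0 -13 0 0 0; 9.18 -9 -1 -13 0 0 0; 9.18 -13 -2 -13 0 0 0' && python3 -m creep '9.18 0 0 0 0 0 0; 9.18 0 0 0 0 0 0; 9.18 0 0 0 0 0 0'
python3 - <<'E'
from h import *
go()
W=vision.camera_info("wrist");w=vision.get_image("wrist")[:,:,::-1];cv2.imwrite("pics/w10.png",w)
t=vision.get_image("top")[:,:,::-1];s=vision.get_image("scene")[:,:,::-1];cv2.imwrite("pics/t10.png",t);cv2.imwrite("pics/s10.png",s)
a=cv2.resize(t[225:345,70:220],(400,320),interpolation=cv2.INTER_CUBIC);b=cv2.resize(s[145:270,420:570],(400,320),interpolation=cv2.INTER_CUBIC)
c=cv2.resize(w[0:280,100:450],(400,280))
# check: shell on jig from the top
d=cv2.resize(t[210:350,230:520],(400,280))
cv2.imwrite("pics/f10.png",np.vstack([np.hstack([a,b]),np.hstack([c,d])]))
E
```

```text
clock: 38.15
position: [0.5163, 0.2347, 0.1123]
ee_rot: [-2.22, -2.222, 0.0]
force: [-3.5, -1.0, 0.8]
width: 0.539
gripper_force: 29.9
clock: 38.65
position: [0.5167, 0.2348, 0.1118]
ee_rot: [2.221, 2.222, 0.001]
force: [0.3, -0.6, 0.1]
width: 0.927
gripper_force: 0.0
clock: 39.28
position: [0.4964, 0.1027, 0.2422]
ee_rot: [2.221, 2.221, 0.001]
force: [0.5, -0.2, -0.2]
width: 1.0
gripper_force: 0.0
clock: 39.65
position: [0.4968, 0.106, 0.2416]
ee_rot: [-2.219, -2.224, -0.0]
force: [-0.3, 0.4, -0.4]
width: 1.001
gripper_force: 0.0
t 39.65 pos [0.4968 0.106  0.2416] F [-0.3  0.4 -0.4] w 1.001 gf 0.0
axes(cols world)
 [[-0.002  1.    -0.   ]
 [ 1.     0.002  0.   ]
 [ 0.    -0.    -1.   ]]
```

View pics/f10.png

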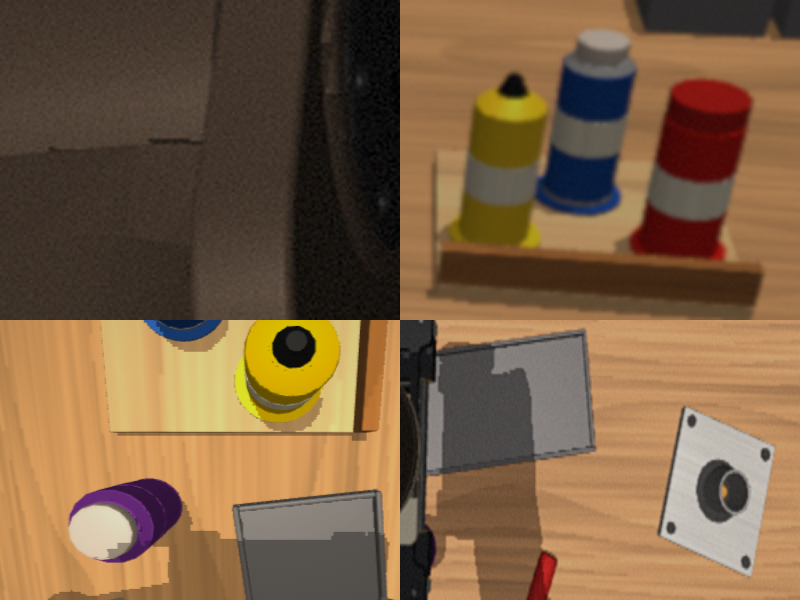

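The scene crop (upper right) shows all three containers upright on their own marks, centred left to right to within about a pixel. The lower right crop shows the shell over the stub. I'll move the arm out of the top view and check the centring in depth.

```bash
python3 -m creep '9.18 -5 0 -3 0 0 0; 9.18 -10 0 -3 0 0 0; 9.18 -15 0 -3 0 0 0; 9.18 -19 0 -3 0 0 0; 9.18 -20 0 -3 0 0 0' && python3 -m creep '9.18 0 0 0 0 0 0; 9.18 0 0 0 0 0 0; 9.18 0 0 0 0 0 0'
python3 - <<'E'
from h import *
t=vision.get_image("top")[:,:,::-1];cv2.imwrite("pics/t11.png",t)
cv2.imwrite("pics/ta11.png",cv2.resize(t[225:345,70:220],None,fx=5,fy=5,interpolation=cv2.INTER_CUBIC))
E
```

```text
clock: 40.42
position: [0.4966, -0.0979, 0.2719]
ee_rot: [2.224, 2.217, -0.001]
force: [0.0, 0.3, -0.7]
width: 1.0
gripper_force: 0.0
clock: 40.8
position: [0.497, -0.0939, 0.2716]
ee_rot: [-2.218, -2.224, -0.0]
force: [0.3, -0.4, 0.3]
width: 0.999
gripper_force: 0.0
```

View pics/ta11.png

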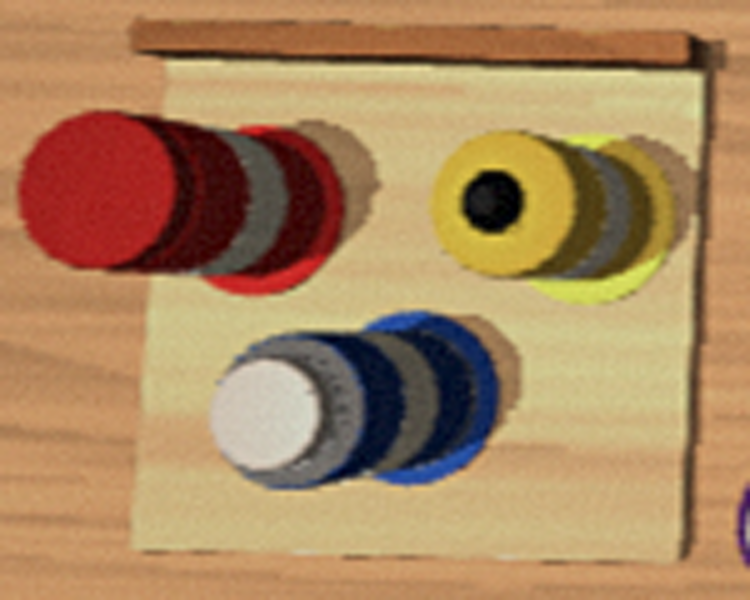

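The containers are upright on their own marks (red lid (97,190), nozzle (493,202), cap (265,413)). They are within about 2 mm of the mark centres and the arm is clear, so I'm handing in.

```bash
python3 -c "
from cell import job
print(job.sign_off())"
```

```text
the job is handed in; nothing more can be done
None
```

I did the job in the order asked and handed it in at about 41 s: the shell stands over the brass stub, and all three containers are back upright on their own colour marks, each within about 2 mm of centre by the camera checks. Nothing tipped over and the mug was not touched.

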